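# Point-and-check before a comparison

### The arm

A 6-joint arm with a two-finger parallel gripper is mounted at the origin on the work surface. World frame = base frame: x ahead of the robot, y to its left, z up, the work surface at z = 0. Lengths are in m, angles in rad, forces in N, time in s.
With the tool pointing down it reaches from about 0.275 to 0.875 m from the base axis. Payload 12.5 kg.
Tool frame: the origin (TCP) lies between the finger pads, 19 mm behind the fingertips; this is the grasp point; z points along the fingers, y is the line along which they close (so a half turn about z gives the same grasp; the last joint's range is limited). The gripper opens to 85 mm and grips with 20 to 120 N. Pads are 22 mm wide; open, the fingers measure 114 mm over their backs; the gripper's body (76 mm by 85 mm) begins 54 mm behind the grasp point. The pads swing forward as they close: fully open they stand 13 mm farther back than shut.
Start: joints at [1.067, 0.351, 1.652, -0, 1.139, -0.085], TCP at [0.224, 0.502, 0.25] pointing down, gripper open.
Joint ranges: [-2.75, 2.75], [-0.79, 2.1], [0.01, 2.65], [-1.57, 4.71], [0.07, 3.14], [-2.87, 2.87]. Speed limits (rad/s): [2.22, 2.22, 2.79, 3.14, 3.14, 3.14].

### API

Orientations are given as a unit quaternion [x, y, z, w].
In Python, from plant import arm, imaging, order, spotter gives the robot as it stands.
- The arm moves only by the shell command python3 -m crank 'ROWS' [FORCE]. ROWS is a JSON object of lists of equal length, an entry for each row: "gripper": the opening, from 0 (shut) to 1 (fully open); "dp": the shift along the tool's x, y, z in units of 25 mm (1.0 is 25 mm), a list of three; "twist": the turn about the tool's z in units of 8 degrees (1.0 is 8 degrees). A call has 1 to 12 rows; each row shifts and turns the commanded pose from where the row before left it, along the tool's axes as they then stand; what a row does not reach is not made up. A row lasts 1/10 s, in which the tool goes at most 50 mm and 8.59 degrees, less where a joint would pass 70% of its speed; a pose out of reach is approached as far as the arm can. A call is refused whole if a number of a shift passes 1 or a number of a turn 1, either way. A call with a gripper value outside its range is refused whole. The fingers move at their own pace and stop on an object; FORCE is the grip in N (left out, the last holds). Time passes only in rows, so rows that do not move let the fingers close. It gives the time, the measured TCP pose, the force, the opening and the grip force at its end, in the units of the state.
- arm.read_state(): the state, without advancing time (a new reading comes with each control period).
- imaging.grab_frame(name): name is "scene" or "top"; returns a dict with "frame" (420x560x3 uint8, red, green, blue), "intrinsics" (3x3 intrinsics, pixels), "R" (3x3) and "t" (3): a world point X has camera coordinates R X + t. Camera axes: x right, y down, z forward; pixel columns grow to the right and rows downward; lengths in m; the calibration is good to about 2 mm. A picture is of the moment at which its call begins. There is no depth.
- order.sign_off(): hands the job in; it is judged then, once.
Trained networks look in a picture, given as the dict that the camera call returned (one of the last four; its "shot" number tells which), for a name from the list of things; names that differ only in an ending like _2 or _b are one class to them, and where a whole thing is asked for, a point or a joint stands for the part that bears it (a point fixed in the world has none). Each returns a list of dicts, best first, with "score" (0 to 1); they miss things now and then, are a little off and sometimes report something else, mostly with a low value. They report only what shows in the picture. A call takes as long as a camera call. They do not tell look-alikes from the thing itself.
- spotter.find_in(label, picture): "position" ([column, row] in pixels, amid what is visible of it).
The state is a dict: "time_s": time; "q": joint angles; "joint_vel": joint speeds; "tau": joint torques, N m; "position": TCP position; "tcp_rot": TCP orientation; "contact_force": force on the tool from outside, world axes, zero at the start; "wrist_torque": the same for the moment, N m; "width": opening from 0.0 (shut) to 1.0 (fully open); "grip_force": force on a finger pad.
Only numpy, scipy, OpenCV 4.12 (cv2) and the standard library are available. Lean on these libraries where they do the work, as an engineer would, in place of code of your own. Each camera call takes 0.05 s, during which the arm holds its last target. There are 200 camera calls.

### The job

Do the point-and-check before comparing two resistance standards: with the fingers pointing down, point at the middle of the tall slim standard from just above it (a few centimetres at most) for about two seconds, then in the same way at the low wide standard. Then push the toggle lever on the switch box fully over to its far side, away from you, and draw clear. Touch none of the four standards, point at neither of the other two (pass well above them), leave the zero button alone and do not disturb the other things on the bench.

Things in the scene. Friction and masses are not known exactly. Their poses are not given: they have to be found in the camera images.
- tall_standard: the tall slim resistance standard: upright round can, 54 mm diameter, 120 mm high over its posts, grey metal, black lid, two brass posts standing 16 mm above the lid. Stands loose on the bench; may have any yaw. Origin: centre of its underside, z up. 
- tall_standard_top (a point): point on the axis of the tall standard, level with the tops of its posts (120 mm above its underside, nothing of it is higher)
- squat_standard: the low, wide resistance standard: round can, 90 mm diameter, 65 mm high over its posts, grey metal, black lid, two brass posts standing 16 mm above the lid. Stands loose on the bench; may have any yaw. Origin: centre of its underside, z up. 
- squat_standard_top (a point): point on the axis of the squat standard, level with the tops of its posts (65 mm above its underside, nothing of it is higher)
- medium_standard: bystander: middling round can, 72 mm diameter, 90 mm high over its posts, grey metal, black lid, two brass posts standing 16 mm above the lid. Stands loose on the bench; may have any yaw. Origin: centre of its underside, z up. 
- medium_standard_top (a point): point on the axis of the medium standard, level with the tops of its posts
- square_standard: bystander: square can, 70 x 70 mm, 80 mm high over its posts, grey metal, black lid, two brass posts standing 16 mm above the lid. Stands loose on the bench; may have any yaw. Origin: centre of its underside, z up. 
- square_standard_top (a point): point on the axis of the square standard, level with the tops of its posts
- switch_box: cream switch box fixed to the bench, 160 x 160 mm, top at 50 mm, carrying the toggle lever. Origin: centre of its underside; x points away from the operator side, z up. In its frame the lever pivots at x 0, y +35, z 72 mm on a grey block (70 mm along x, 50 mm along y, top at z 75 mm; pivot drum up to z 85 mm)
- lever_tip (a point): centre of the black ball (26 mm diameter) at the end of the toggle lever, 55 mm from the pivot; the lever's rod is 10 mm thick; the ball is 120 mm above the bench at either end of the swing, 127 mm at mid swing
- lever (a joint): toggle lever angle, rad: 0 leans 0.5 rad towards the operator (-x of the box), 0.5 upright, 1.0 = stop, leaning 0.5 rad away (+x of the box). It turns in the box's x-z plane, stays where it is left, and takes about 1.5 N at the ball to move
- zero_button (a joint): push-in of the spring-loaded round black zero button, m: 0 = up, 0.006 = fully down. 22 mm diameter, its top 68 mm above the bench, in the box frame at x +10 mm, y -50 mm. Not to be pressed
- screwdriver: bystander: loose orange-handled screwdriver, 170 mm long, 26 mm thick, lying on the bench. Origin at its middle on the underside, x towards the blade
- phone: bystander: loose flat black phone, 75 x 155 x 9 mm
- multimeter: bystander: loose black handheld multimeter, 170 x 85 x 38 mm high
- clamp_meter: bystander: loose clamp meter with a red ring jaw, about 200 x 90 x 30 mm high
Not all that is in view belongs to the job. What is shaped like the squat_standard but green or red is not meant.

How it is judged:
By the outcome, as a careful person would: the job done as asked, in the order asked, and still so for the second after the job is handed in, with the robot touching nothing.
It also fails if it takes over 51 s, if anything falls off the work surface, if the arm or the gripper's body presses on something with over 40 N, if the wrist force passes 120 N, or if a joint passes its speed limit or range.

## Working session

There is one attempt and no reset: what is moved stays moved. The work goes in short steps, Python scripts to look and compute and a shell command to move; the robot and the scene stay as the last step left them, time stands still between calls to the robot, and variables do not carry over. Pictures are saved under pics/ and viewed, at most 10 in all, crops included, and the job is handed in when it is done.

```bash
mkdir -p pics; ls; cat > h.py <<'E'
import numpy as np, cv2
from plant import arm, imaging, order, spotter
def ray(p,u,z):
    K,R,t=map(np.array,(p["intrinsics"],p["R"],p["t"]))
    d=R.T@np.linalg.inv(K)@np.array([u[0],u[1],1.]); c=-R.T@t
    return (c+d*(z-c[2])/d[2]).round(4)
def proj(p,X):
    K,R,t=map(np.array,(p["intrinsics"],p["R"],p["t"])); v=K@(R@np.array(X)+t); return (v[:2]/v[2]).round(1)
def save(p,n,s=1): 
    f=cv2.cvtColor(p["frame"],cv2.COLOR_RGB2BGR); cv2.imwrite(n,cv2.resize(f,None,fx=s,fy=s,interpolation=cv2.INTER_CUBIC))
E
python3 - <<'E'
from h import *
s=arm.read_state(); print(s["time_s"],s["position"],s["tcp_rot"])
Z=dict(tall_standard=.06,tall_standard_top=.12,squat_standard=.0325,squat_standard_top=.065,medium_standard_top=.09,square_standard_top=.08,switch_box=.05,lever_tip=.12,zero_button=.068,screwdriver=.013,phone=.009,multimeter=.03,clamp_meter=.015)
for n in("top","scene"):
    p=imaging.grab_frame(n); save(p,f"pics/{n}0.png",1.4)
    print(n,-np.array(p["R"]).T@np.array(p["t"]))
    for l,z in Z.items():
        print(l,[(np.round(d["position"],1).tolist(),round(d["score"],2),ray(p,d["position"],z)[:2].tolist()) for d in spotter.find_in(l,p)[:4]])
E
```

```text
pics
0.0 [0.2234976  0.50217956 0.24945413] [ 2.07878284e-01  9.78154510e-01 -5.89233086e-04 -1.60752756e-04]
top [0.4657704  0.03745229 1.22789245]
tall_standard [([195.5, 256.4], 0.96, [0.4319, 0.2577])]
tall_standard_top [([195.8, 257.4], 0.78, [0.4313, 0.2457]), ([341.8, 278.7], 0.44, [0.3773, -0.1037])]
squat_standard [([291.2, 114.4], 0.91, [0.804, 0.0111]), ([139.4, 242.3], 0.79, [0.4689, 0.4086]), ([270.3, 238.4], 0.76, [0.4758, 0.069]), ([213.7, 304.2], 0.75, [0.3087, 0.2154])]
squat_standard_top [([268.4, 239.7], 0.96, [0.4723, 0.0729]), ([257.7, 299.1], 0.93, [0.3244, 0.1007]), ([291.0, 114.0], 0.89, [0.7959, 0.0123]), ([138.5, 243.0], 0.78, [0.4671, 0.4008])]
medium_standard_top [([191.4, 189.9], 0.84, [0.5978, 0.2634])]
square_standard_top [([270.7, 181.3], 0.84, [0.619, 0.0657])]
switch_box [([405.9, 215.5], 0.87, [0.5311, -0.2809])]
lever_tip []
zero_button [([430.6, 217.9], 0.56, [0.5235, -0.3385]), ([197.5, 255.4], 0.41, [0.4346, 0.2512]), ([270.7, 240.6], 0.32, [0.47, 0.067])]
screwdriver [([317.3, 232.0], 0.58, [0.4917, -0.055])]
phone [([341.1, 280.2], 0.97, [0.36
[... 713 characters left out ...]
])]
square_standard_top [([288.1, 246.7], 0.82, [0.657, 0.0701])]
switch_box [([177.6, 206.7], 0.93, [0.5459, -0.2772]), ([253.1, 219.3], 0.72, [0.5539, -0.0494]), ([303.1, 312.7], 0.41, [0.8207, 0.1363])]
lever_tip [([183.2, 183.0], 0.59, [0.5167, -0.2577])]
zero_button [([161.0, 195.0], 0.42, [0.5254, -0.3328])]
screwdriver [([185.6, 181.9], 0.74, [0.4018, -0.3122]), ([253.7, 219.5], 0.66, [0.5213, -0.0579]), ([298.2, 211.9], 0.47, [0.4669, 0.065])]
phone [([247.2, 185.4], 0.66, [0.3776, -0.1148])]
multimeter [([305.8, 309.5], 0.56, [0.7991, 0.1399]), ([298.3, 207.8], 0.21, [0.4665, 0.0649])]
clamp_meter [([194.2, 283.5], 0.91, [0.7693, -0.1541]), ([246.6, 185.2], 0.48, [0.3833, -0.1149])]
```

View pics/top0.png

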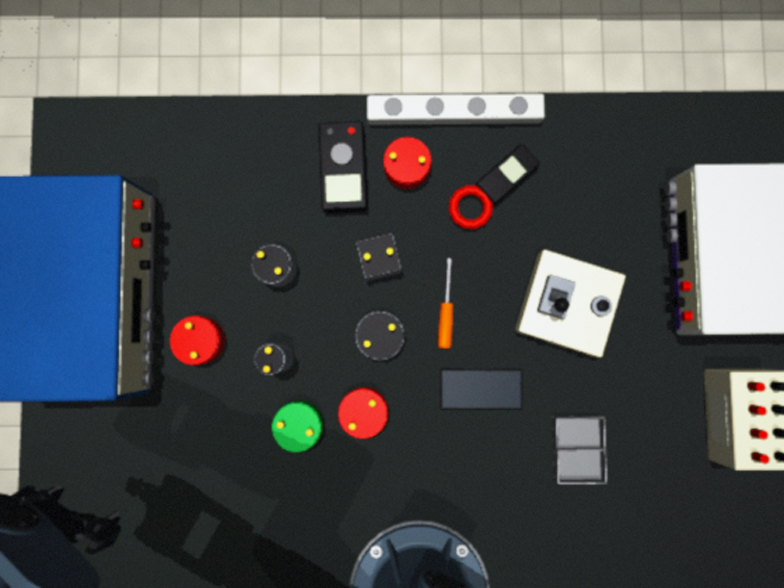

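View pics/scene0.png

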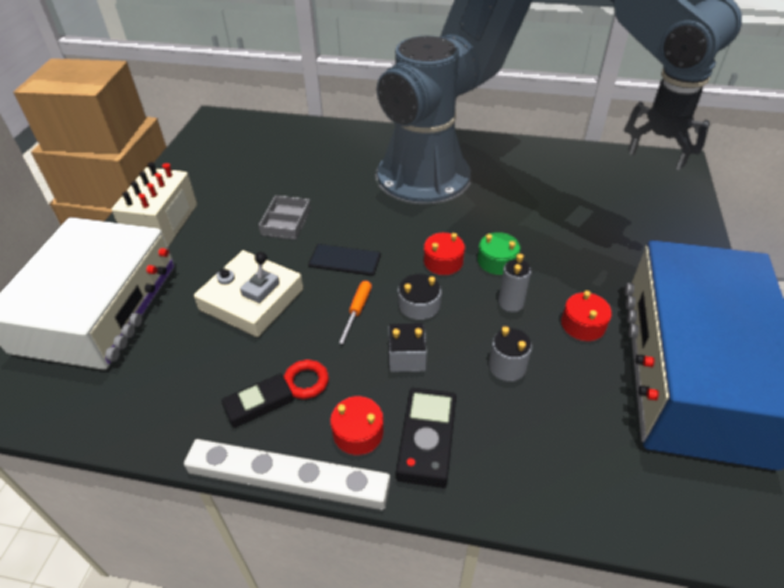

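The top view shows the tall can at about (270,358), the squat grey can at (379,335) and the box's corners at (541,250), (624,275), (603,356), (517,331). The lever ball is at (562,304), leaning towards the operator (pixels at 1.4x). Next I refine these from the brass posts and check them against the scene view.

```bash
python3 - <<'E'
from h import *
t=imaging.grab_frame("top"); s=imaging.grab_frame("scene")
def posts(p):
    h=cv2.cvtColor(p["frame"],cv2.COLOR_RGB2HSV)
    m=cv2.inRange(h,(20,140,110),(35,255,255)); n,_,st,c=cv2.connectedComponentsWithStats(m)
    return c[1:][st[1:,4]>=3]
for nm,p in(("top",t),("scene",s)):
    c=posts(p)
    for l,g,z in(("tall",(.437,.243),.118),("squat",(.475,.069),.063),("med",(.6,.26),.088),("square",(.62,.066),.078)):
        w=np.array([ray(p,x,z) for x in c]); k=np.hypot(*(w[:,:2]-g).T)<.04
        print(nm,l,w[k][:,:2].tolist(),"mid",w[k].mean(0)[:2])
# lid outlines check: box corners
g=cv2.inRange(t["frame"],(185,175,150),(255,255,255)); g[:, :360]=0;g[:,460:]=0; g[:165]=0;g[270:]=0
cs=max(cv2.findContours(g,0,2)[0],key=cv2.contourArea); r=cv2.boxPoints(cv2.minAreaRect(cs))
w=np.array([ray(t,x,.05) for x in r]); print("box",r.round(1).tolist(),w.tolist(),w.mean(0),[np.linalg.norm(w[i]-w[i-1]).round(3) for i in range(4)],[np.degrees(np.arctan2(*(w[i]-w[i-1])[[1,0]])).round(1) for i in range(4)])
e=w[np.argmax(w[:,0])]
b=w.mean(0)[:2]
for a in(-12,-14,-16,-18):
    c,s_=np.cos(np.radians(a)),np.sin(np.radians(a)); R=np.array([[c,-s_],[s_,c]])
    lt=b+R@[-.0264,.035]; bt=b+R@[.01,-.05]
    print(a,lt,proj(t,[*lt,.12]),proj(s,[*lt,.12]),bt,proj(t,[*bt,.068]),proj(s,[*bt,.068]))
cv2.imwrite("pics/c1.png",cv2.resize(np.hstack([t["frame"][160:270,350:460],s["frame"][150:260,125:235]])[:,:,::-1],None,fx=3.5,fy=3.5,interpolation=2))
E
```

```text
top tall [[0.4498, 0.2572], [0.4178, 0.2601]] mid [0.4338  0.25865]
top squat [[0.4889, 0.0445], [0.4591, 0.0897]] mid [0.474  0.0671]
top med [[0.6203, 0.2783], [0.5901, 0.2468]] mid [0.6052  0.26255]
top square [[0.6249, 0.0473], [0.6153, 0.088]] mid [0.6201  0.06765]
scene tall [[0.4197, 0.262], [0.4514, 0.2591]] mid [0.43555 0.26055]
scene squat [[0.4612, 0.0915], [0.4917, 0.0472]] mid [0.47645 0.06935]
scene med [[0.5912, 0.249], [0.6219, 0.28]] mid [0.60655 0.2645 ]
scene square [[0.627, 0.0493], [0.6174, 0.09]] mid [0.6222  0.06965]
box [[369.70001220703125, 236.39999389648438], [387.70001220703125, 177.89999389648438], [446.8999938964844, 196.10000610351562], [428.8999938964844, 254.6999969482422]] [[0.4782, -0.1863, 0.05], [0.6291, -0.2368, 0.05], [0.5803, -0.3884, 0.05], [0.4304, -0.3365, 0.05]] [ 0.5295 -0.287   0.05  ] [np.float64(0.158), np.float64(0.159), np.float64(0.159), np.float64(0.159)] [np.float64(72.3), np.float64(-18.5), np.float64(-107.8), np.float64(160.9)]
-12 [ 0.51095381 -0.24727597] [400.  222.3] [187.4 182.1] [ 0.52888589 -0.3379865 ] [430.3 215.8] [158.9 195.6]
-14 [ 0.51235146 -0.24665291] [399.8 221.7] [187.4 182.5] [ 0.52710686 -0.33793401] [430.3 216.5] [159.1 195.2]
-16 [ 0.51377    -0.24607901] [399.5 221.1] [187.5 182.8] [ 0.52533075 -0.33781946] [430.3 217.2] [159.4 194.8]
-18 [ 0.5152077  -0.24555497] [399.3 220.5] [187.5 183.2] [ 0.52355972 -0.337643  ] [430.3 217.9] [159.7 194.4]
```

View pics/c1.png

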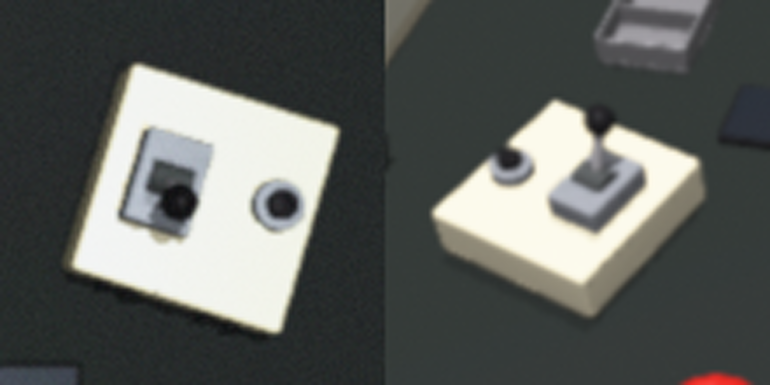

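Both views agree to about 2 mm: tall (0.435,0.260), squat (0.475,0.068), box (0.530,-0.286) with yaw about -18.4°. The crop shows the ball at roughly (0.52,-0.248), on the operator side, with the button where expected. Moving now: gripper shut, aligned with the box, to above the tall can.

```bash
python3 -m crank '{"gripper":[0,0,0,0,0,0,0,0,0,0,0,0],"dp":[[0,0,0],[-1,-0.6,0],[-1,-0.6,0],[-1,-0.6,0],[-1,-0.6,0],[-1,-0.6,0],[-1,-0.6,0],[-1,-0.6,0],[-1,-0.6,0],[-1,-0.6,0],[-1,-0.6,0],[-1,-0.6,0]],"twist":[-0.7,0,0,0,0,0,0,0,0,0,0,0]}'
cat >> h.py <<'E'
from scipy.spatial.transform import Rotation as Ro
def go(x):
    s=arm.read_state(); R=Ro.from_quat(s["tcp_rot"]).as_matrix()
    print(s["time_s"],np.round(s["position"],4),"tilt/x",R[:,0].round(3),"w",round(s["width"],2),"F",np.round(s["contact_force"],1),"units",(R.T@(np.array(x)-s["position"])/.025).round(2))
E
python3 -c "
from h import *
go([.4347,.2596,.154])"
```

```text
time_s: 2.7
position: [0.4332, 0.2581, 0.2501]
tcp_rot: [0.16, 0.987, 0.0, 0.0]
contact_force: [0.2, 0.4, 0.4]
width: -0.002
grip_force: 0.0
2.7 [0.4332 0.2581 0.2501] tilt/x [-0.949  0.316 -0.   ] w -0.0 F [0.2 0.4 0.4] units [-0.04  0.07  3.84]
```

```bash
python3 -m crank '{"gripper":[0,0,0,0,0,0,0,0],"dp":[[-0.04,0.07,1],[0,0,1],[0,0,0.9],[0,0,0.6],[0,0,0.34],[0,0,0],[0,0,0],[0,0,0]],"twist":[0,0,0,0,0,0,0,0]}'
python3 - <<'E'
from h import *
p=imaging.grab_frame("scene"); f=p["frame"][100:240,280:440]; 
q=imaging.grab_frame("top"); g=q["frame"][170:310,130:290]
cv2.imwrite("pics/tall.png",cv2.resize(np.hstack([f,g])[:,:,::-1],None,fx=2.4,fy=2.4,interpolation=2))
go([.4347,.2596,.154])
E
```

```text
time_s: 3.5
position: [0.4344, 0.2607, 0.1549]
tcp_rot: [0.16, 0.987, 0.0, 0.001]
contact_force: [-0.1, 0.2, 0.6]
width: -0.002
grip_force: 0.0
3.6 [0.4343 0.2606 0.1547] tilt/x [-0.949  0.316 -0.001] w -0.0 F [-0.8 -0.4  0.9] units [-0.03 -0.03  0.03]
```

View pics/tall.png

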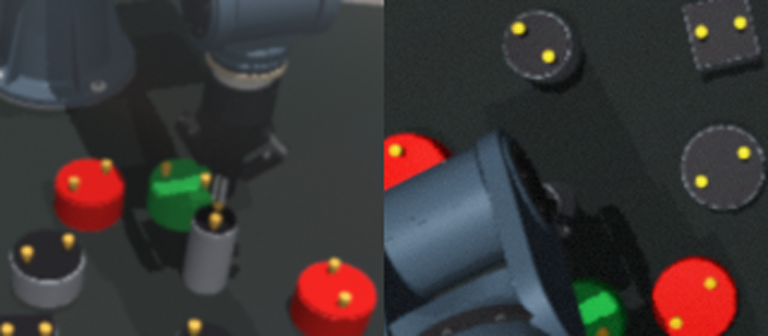

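The scene view shows the closed fingertips just above the middle of the tall can's lid, near (218,195), with the can undisturbed. Holding for two seconds, then lifting.

```bash
python3 -m crank '{"gripper":[0,0,0,0,0,0,0,0,0,0,0,0],"dp":[[0,0,0],[0,0,0],[0,0,0],[0,0,0],[0,0,0],[0,0,0],[0,0,0],[0,0,0],[0,0,0],[0,0,0],[0,0,0],[0,0,0]],"twist":[0,0,0,0,0,0,0,0,0,0,0,0]}' >/dev/null
python3 -m crank '{"gripper":[0,0,0,0,0,0,0,0,0,0,0,0],"dp":[[0,0,0],[0,0,0],[0,0,0],[0,0,0],[0,0,0],[0,0,0],[0,0,0],[0,0,0],[0,0,-0.6],[0,0,-1],[0,0,-1],[0,0,-1]],"twist":[0,0,0,0,0,0,0,0,0,0,0,0]}'
python3 -c "
from h import *
go([.4752,.0682,.099])"
```

```text
time_s: 6.0
position: [0.4339, 0.2604, 0.2449]
tcp_rot: [0.16, 0.987, -0.0, -0.0]
contact_force: [0.4, -0.4, 0.5]
width: -0.003
grip_force: 0.0
6.0 [0.4339 0.2604 0.2449] tilt/x [-0.949  0.316  0.   ] w -0.0 F [ 0.4 -0.4  0.5] units [-3.99 -6.77  5.84]
```

```bash
python3 -m crank '{"gripper":[0,0,0,0,0,0,0,0,0,0],"dp":[[-0.5,-0.85,0],[-0.5,-0.85,0],[-0.5,-0.85,0],[-0.5,-0.85,0],[-0.5,-0.85,0],[-0.5,-0.85,0],[-0.5,-0.85,0],[-0.5,-0.82,0],[0,0,0],[0,0,0]],"twist":[0,0,0,0,0,0,0,0,0,0]}' >/dev/null
python3 -m crank '{"gripper":[0,0,0,0,0,0,0,0,0,0],"dp":[[0,0,1],[0,0,1],[0,0,1],[0,0,1],[0,0,0.8],[0,0,0.6],[0,0,0.4],[0,0,0],[0,0,0],[0,0,0]],"twist":[0,0,0,0,0,0,0,0,0,0]}'
python3 - <<'E'
from h import *
p=imaging.grab_frame("scene"); f=p["frame"][120:260,220:380]
cv2.imwrite("pics/squat.png",cv2.resize(f[:,:,::-1],None,fx=3,fy=3,interpolation=2))
go([.4752,.0682,.099])
E
```

```text
time_s: 8.0
position: [0.4759, 0.0685, 0.0997]
tcp_rot: [0.16, 0.987, 0.0, 0.001]
contact_force: [1.1, 0.1, 0.6]
width: -0.002
grip_force: 0.0
8.05 [0.4759 0.0684 0.0997] tilt/x [-0.949  0.315 -0.001] w -0.0 F [-1.  -0.5  0.5] units [ 0.02 -0.02  0.03]
```

View pics/squat.png

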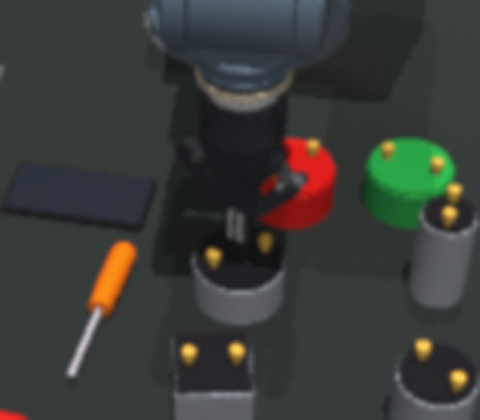

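The fingertips stand just above the squat can's lid, near (237,240), between its posts. Holding, then lifting.

```bash
python3 -m crank '{"gripper":[0,0,0,0,0,0,0,0,0,0,0,0],"dp":[[0,0,0],[0,0,0],[0,0,0],[0,0,0],[0,0,0],[0,0,0],[0,0,0],[0,0,0],[0,0,0],[0,0,0],[0,0,0],[0,0,0]],"twist":[0,0,0,0,0,0,0,0,0,0,0,0]}' >/dev/null
python3 -m crank '{"gripper":[0,0,0,0,0,0,0,0,0,0,0,0],"dp":[[0,0,0],[0,0,0],[0,0,0],[0,0,0],[0,0,0],[0,0,0],[0,0,0],[0,0,-0.6],[0,0,-1],[0,0,-1],[0,0,-1],[0,0,-1]],"twist":[0,0,0,0,0,0,0,0,0,0,0,0]}'
python3 - <<'E'
from h import *
a=np.radians(-18.4); R=np.array([[np.cos(a),-np.sin(a)],[np.sin(a),np.cos(a)]])
for x in(-.085,.004): 
    v=np.array([.530,-.2865])+R@[x,.035]; print(v); go([*v,.124])
E
```

```text
time_s: 10.45
position: [0.4753, 0.0683, 0.215]
tcp_rot: [0.16, 0.987, -0.0, -0.0]
contact_force: [1.0, 0.4, 0.1]
width: -0.003
grip_force: 0.0
[ 0.46039326 -0.22645917]
10.45 [0.4753 0.0683 0.215 ] tilt/x [-0.949  0.316  0.   ] w -0.0 F [1.  0.4 0.1] units [ -3.15 -11.38   3.64]
[ 0.54484322 -0.25455194]
10.45 [0.4753 0.0683 0.215 ] tilt/x [-0.949  0.316  0.   ] w -0.0 F [1.  0.4 0.1] units [ -6.71 -11.38   3.64]
```

```bash
python3 -m crank '{"gripper":[0,0,0,0,0,0,0,0,0,0,0,0],"dp":[[-0.26,-0.95,0],[-0.26,-0.95,0],[-0.26,-0.95,0],[-0.26,-0.95,0],[-0.26,-0.95,0],[-0.26,-0.95,0],[-0.26,-0.95,0],[-0.26,-0.95,0],[-0.26,-0.95,0],[-0.26,-0.95,0],[-0.26,-0.95,0],[-0.26,-0.95,0]],"twist":[0,0,0,0,0,0,0,0,0,0,0,0]}' >/dev/null
python3 -m crank '{"gripper":[0,0,0,0,0,0,0,0],"dp":[[0,0,0],[0,0,0],[0,0,1],[0,0,1],[0,0,1],[0,0,0.64],[0,0,0],[0,0,0]],"twist":[0,0,0,0,0,0,0,0]}'
python3 - <<'E'
from h import *
p=imaging.grab_frame("scene"); f=p["frame"][120:260,100:260]
q=imaging.grab_frame("top"); g=q["frame"][140:280,350:510]
cv2.imwrite("pics/lev.png",cv2.resize(np.hstack([f,g])[:,:,::-1],None,fx=2.4,fy=2.4,interpolation=2))
go([.5448,-.2546,.124])
E
```

```text
time_s: 12.45
position: [0.4598, -0.2262, 0.1235]
tcp_rot: [0.159, 0.987, 0.0, 0.0]
contact_force: [0.3, 0.4, 0.1]
width: -0.001
grip_force: 0.0
12.55 [ 0.4601 -0.2267  0.1241] tilt/x [-0.949  0.315 -0.002] w 0.0 F [-0.   0.4  0.6] units [-3.57  0.01  0.01]
```

View pics/lev.png

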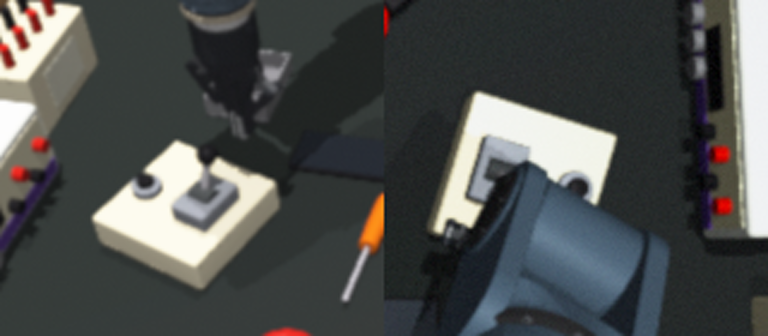

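The fingers are behind the ball on the operator side, with the ball untouched at (207,155). Pushing gently along the box's +x.

```bash
python3 -m crank '{"gripper":[0,0,0,0,0,0,0,0,0,0,0],"dp":[[-0.4,0,0],[-0.4,0,0],[-0.4,0,0],[-0.4,0,0],[-0.4,0,0],[-0.4,0,0],[-0.4,0,0],[-0.4,0,0],[-0.2,0,0],[0,0,0],[0,0,0]],"twist":[0,0,0,0,0,0,0,0,0,0,0]}'
python3 - <<'E'
from h import *
p=imaging.grab_frame("scene"); f=p["frame"][130:240,110:240]
cv2.imwrite("pics/lev2.png",cv2.resize(f[:,:,::-1],None,fx=4,fy=4,interpolation=2))
go([.5448,-.2546,.124])
E
```

```text
time_s: 13.65
position: [0.5402, -0.2536, 0.1229]
tcp_rot: [0.16, 0.987, 0.0, 0.0]
contact_force: [-0.4, -0.3, 1.1]
width: 0.008
grip_force: 0.0
13.7 [ 0.5401 -0.2535  0.123 ] tilt/x [-0.949  0.316 -0.   ] w 0.0 F [ 0.3 -0.8  0.1] units [-0.19  0.02 -0.04]
```

View pics/lev2.png

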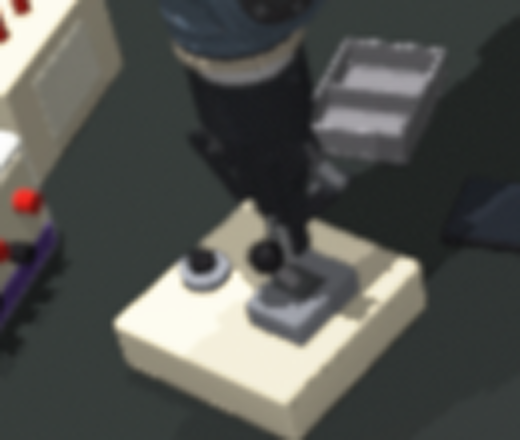

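```bash
python3 - <<'E'
from h import *
p=imaging.grab_frame("scene")
a=np.radians(-18.4); R=np.array([[np.cos(a),-np.sin(a)],[np.sin(a),np.cos(a)]])
for th in(0,.3,.5,.7,.8,.9,1.):
    v=np.array([.530,-.2865])+R@[.055*np.sin(th-.5),.035]; print(th,(proj(p,[*v,.072+.055*np.cos(th-.5)])-[110,130])*4)
print([(d["position"],d["score"]) for d in spotter.find_in("lever_tip",p)])
print("tip",(proj(p,[.540,-.2535,.105])-[110,130])*4)
E
```

```text
0 [310.4 213.2]
0.3 [294.8 220.4]
0.5 [284.8 228.4]
0.7 [275.2 239.2]
0.8 [270.4 245.2]
0.9 [266.  251.6]
1.0 [262.4 258.8]
[([304.1, 311.0], 0.75), ([173.0, 196.9], 0.51)]
tip [290.8 250.4]
```

The ball at (265,257) matches a lever angle of about 0.95–1.0. Pushing a few mm more until the stop shows in the force.

```bash
python3 -m crank '{"gripper":[0,0,0,0,0],"dp":[[-0.15,0,0],[-0.1,0,0],[-0.1,0,0],[0,0,0],[0,0,0]],"twist":[0,0,0,0,0]}'
```

```text
time_s: 14.3
position: [0.5446, -0.255, 0.1226]
tcp_rot: [0.16, 0.987, 0.001, -0.006]
contact_force: [-27.0, 7.8, 16.3]
width: 0.002
grip_force: 14.1
```

That's the stop. Now drawing back and up.

```bash
python3 -m crank '{"gripper":[0,0,0,0,0,0,0,0,0,0,0],"dp":[[0.4,0,0],[0.8,0,0],[0.8,0,0],[0.8,0,0],[0.8,0,0],[0.5,0,-0.6],[0.5,0,-1],[0.5,0,-1],[0.5,0,-1],[0,0,-1],[0,0,0]],"twist":[0,0,0,0,0,0,0,0,0,0,0]}'
python3 - <<'E'
from h import *
p=imaging.grab_frame("scene"); save(p,"pics/end.png",1.4)
print([(d["position"],d["score"]) for d in spotter.find_in("lever_tip",p)]); go([0.5,0,.3])
E
```

```text
time_s: 15.4
position: [0.4168, -0.2129, 0.2412]
tcp_rot: [0.16, 0.987, -0.001, 0.003]
contact_force: [0.4, -0.4, -0.6]
width: -0.0
grip_force: 0.0
[([174.0, 196.1], 0.46)]
15.5 [ 0.4159 -0.2123  0.2382] tilt/x [-0.949  0.316 -0.001] w 0.0 F [-0.6  0.3 -1.2] units [-0.52  9.12 -2.48]
```

View pics/end.png

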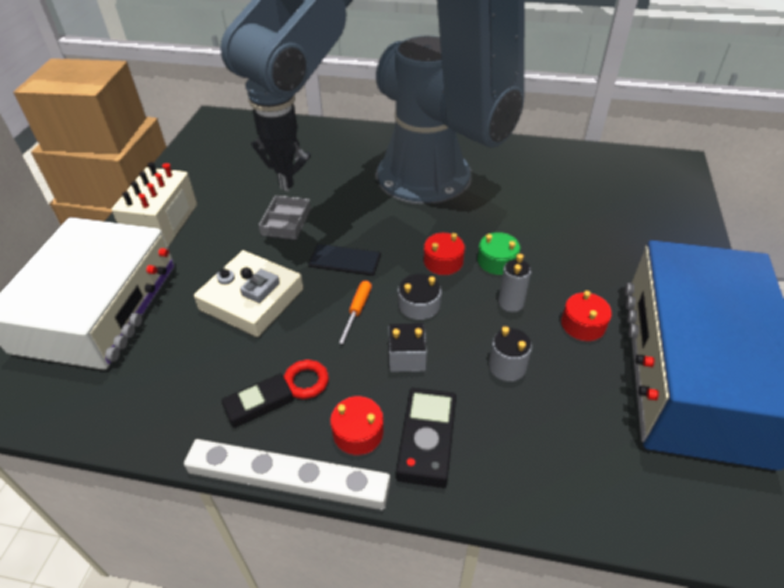

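The ball at (246,273) matches lever angle 1.0. Everything else is where it was and the gripper is clear.

```bash
python3 -m crank '{"gripper":[0,0],"dp":[[0,0,0],[0,0,0]],"twist":[0,0]}' >/dev/null; python3 -c "
from plant import order
print(order.sign_off())"
```

```text
the job is handed in; nothing more can be done
None
```

The job is handed in at about 16 s: I pointed at the tall standard and then the squat one for just over two seconds each, then pushed the lever to its far stop and drew clear, and the last picture shows everything else where it was.

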